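Turn the board in the three-ring sample book

ROBOT

A 6-joint arm with a two-finger parallel gripper is mounted at the origin on a cart in front of the work surface, level with it; the furniture and walls round the work are solid. World frame = base frame: x ahead of the robot, y to its left, z up, the work surface at z = 0. Lengths are in m, angles in rad, forces in N, time in s.
With the tool pointing down it reaches from about 0.25 to 0.775 m from the base axis. Payload 4 kg.
Tool frame: the origin (TCP) lies between the finger pads; the fingertips stand 14 mm ahead of it and the grasp point (between the pads) lies 5 mm behind it; z points along the fingers, y is the line along which they close (so a half turn about z gives the same grasp; the last joint's range is limited). The gripper opens to 94 mm and grips with 3 to 60 N. Pads are 16 mm wide; open, the fingers measure 119 mm over their backs; the gripper's body (75 mm by 177 mm) begins 78 mm behind the grasp point.
Start: joints at [-1.215, 0.087, 1.371, -0, 1.684, -0.103], TCP at [0.244, -0.493, 0.22] pointing down, gripper open.
Joint ranges: [-3.1, 3.1], [-0.76, 2.03], [0.27, 2.55], [-1.08, 4.22], [0.17, 2.65], [-2.57, 2.57]. Speed limits (rad/s): [2.79, 2.79, 3.14, 3.14, 3.14, 3.14].

INTERFACE

Orientations are given as a unit quaternion [w, x, y, z].
In Python, from cell import manip gives the robot as it stands.
- The arm moves only by the shell command python3 -m crank 'ROWS' [FORCE]. ROWS is text: rows parted by semicolons, each of 7 numbers parted by spaces: the turn, a rotation vector about the tool's x, y, z scaled (see below), then the shift along the tool's x, y, z scaled (see below), then the opening, from 0 (shut) to 1 (fully open). In form: rx ry rz dx dy dz hand; .... A call has 1 to 20 rows; each row is the pose to reach, as a shift and turn from the pose commanded when the call began, along the tool's axes at that moment, turning the shorter way round; what a row does not reach only later rows make up. The controller multiplies each number of a shift by 120 mm and each number of a turn by pi rad. A row lasts 1/10 s, in which the tool goes at most 50 mm and 8.59 degrees, less where a joint would pass 70% of its speed; a pose out of reach is approached as far as the arm can. A call with a number of a shift or a turn outside -1 to 1 is refused whole. A call with a gripper value outside its range is refused whole. The fingers move at their own pace and stop on an object; FORCE is the grip in N (left out, the last holds). Time passes only in rows, so rows that repeat a pose let the fingers close. It gives the time, the measured TCP pose, the force, the opening and the grip force at its end, in the units of the state.
- manip.sense(): the state, without advancing time (a new reading comes with each control period).
- manip.snapshot(name): name is "scene" or "top" or "wrist"; returns a dict with "img" (480x640x3 uint8, red, green, blue), "mtx" (3x3 intrinsics, pixels), "dist" ([k1, k2, p1, p2, k3] as OpenCV has them; the pictures are not rectified), "xyz" and "rotation" of the camera in the world. Camera axes: x right, y down, z forward; pixel columns grow to the right and rows downward; lengths in m; the calibration is good to about 2 mm. A picture is of the moment at which its call begins. There is no depth.
- manip.job_done(): hands the job in; it is judged then, once.
Trained networks look in the newest picture that a camera, given by its name, has taken for a name from the list of things; names that differ only in an ending like _2 or _b are one class to them, and where a whole thing is asked for, a point or a joint stands for the part that bears it (a point fixed in the world has none). Each returns a list of dicts, best first, with "confidence" (0 to 1); they miss things now and then, are a little off and sometimes report something else, mostly with a low value. They report only what shows in the picture. A call takes as long as a camera call.
- manip.masks_of(camera, thing): "region" (480x640 bool, what is visible of it) and "location" ([column, row] in pixels, amid what is visible of it).
The state is a dict: "time_s": time; "joints": joint angles; "dq": joint speeds; "joint_efforts": joint torques, N m; "tcp_pos": TCP position; "eef_rot": TCP orientation; "contact_force": force on the tool from outside, world axes, zero at the start; "wrist_torque": the same for the moment, N m; "opening": opening from 0.0 (shut) to 1.0 (fully open); "grip_force": force on a finger pad.
Only numpy, scipy, OpenCV 4.12 (cv2) and the standard library are available. Lean on these libraries where they do the work, as an engineer would, in place of code of your own. Each camera call takes 0.05 s, during which the arm holds its last target. There are 200 camera calls.

TASK

Two ring books of stiff colour-sample boards lie open on the table. In the larger one, with three rings, turn the top board by its wooden pull over the rings, so that it shows its other face and lies flat on the opposite half of the book; leave the board of the smaller two-ring book lying as it is.

Things in the scene. Friction and masses are not known exactly. Their poses are not given: they have to be found in the camera images.
- three_ring_book: Larger open sample book, three steel rings; fixed. Covers 190 mm along the spine (its x) by 212 mm (its y); board stacks rise to 27 mm. Origin: centre of the underside, on the table under the spine; z up. Rings 36 mm across at x = -60, 0, 60 mm. Its board turns about a line along x at y = 0, 30 mm above the origin, from the -y half (start) to the +y half (goal).
- three_ring_leaf (a joint): Angle of the three-ring book's top board: 0 flat on the -y half (start), 1.57 upright, 3.14 flat on the +y half (both stops). Turns freely, lightly damped, about 60 g; falls to the side it leans to. Board 170 mm along the spine, 4 mm thick, from 12 to 100 mm off the turning line.
- three_ring_tab (a point): Centre of that board's wooden pull: cylinder, diameter 14 mm, 26 mm long along the book's x, flat ends to grip; stem 18 mm wide, 23 mm free to the board's edge. 130 mm from the turning line, at x = -30 mm of the book; 30 mm above bare table when flat. Site turns with the board; at angle 0 its axes are the book's. Gripped by its ends, the pull pivots in the fingers as the board turns.
- two_ring_leaf (a joint): Angle of the top board of the smaller book (two rings, 140 mm along the spine by 188 mm across, beside the larger), measured the same way. Starts at 0 and must stay there.

How it is judged:
By the outcome, as a careful person would: the job done as asked, in the order asked, and still so for the second after the job is handed in, with the robot touching nothing.
It also fails if it takes over 40 s, if anything falls off the work surface, if the arm or the gripper's body presses on something with over 40 N, if the wrist force passes 120 N, or if a joint passes its speed limit or range.

## Working session

There is one attempt and no reset: what is moved stays moved. The work goes in short steps, Python scripts to look and compute and a shell command to move; the robot and the scene stay as the last step left them, time stands still between calls to the robot, and variables do not carry over. Pictures are saved under pics/ and viewed, at most 10 in all, crops included, and the job is handed in when it is done.

```bash
mkdir -p pics; ls
python3 - <<'E'
from cell import manip
import cv2,numpy as np
for n in ("top","scene"):
    s=manip.snapshot(n); cv2.imwrite(f"pics/{n}1.png",s["img"][:,:,::-1])
    print(n,np.round(s["xyz"],3),np.round(s["rotation"],3).tolist(),np.round(s["mtx"],1).tolist(),s["dist"])
    for t in ("three_ring_tab","three_ring_book","two_ring_leaf"):
        for d in manip.masks_of(n,t)[:2]:
            ys,xs=np.where(d["region"]); print(t,round(d["confidence"],2),d["location"],len(xs),cv2.minAreaRect(np.c_[xs,ys].astype(np.float32)))
print(manip.sense())
E
```

```text
pics
top [0.418 0.043 1.084] [-0.035, 0.706, -0.706, 0.041] [[536.7, 0.0, 326.2], [0.0, 536.7, 245.2], [0.0, 0.0, 1.0]] [-0.06519711  0.          0.          0.          0.        ]
three_ring_tab 0.64 [244.0, 238.6] 4089 ((251.0, 238.0), (86.0, 64.0), 90.0)
three_ring_book 0.46 [245.7, 237.4] 4061 ((251.5, 238.5), (62.99999237060547, 84.99998474121094), 0.0)
two_ring_leaf 0.64 [422.8, 249.2] 2504 ((431.9576416015625, 253.46640014648438), (60.75078582763672, 56.12761306762695), 83.41805267333984)
scene [-0.175  0.843  0.695] [0.168, -0.31, 0.816, -0.458] [[595.4, 0.0, 310.4], [0.0, 595.4, 243.4], [0.0, 0.0, 1.0]] [-0.20187138  0.          0.          0.          0.        ]
three_ring_tab 0.78 [251.7, 274.8] 2383 ((250.28211975097656, 278.0677795410156), (88.04238891601562, 44.97100830078125), 11.53462028503418)
three_ring_book 0.58 [227.5, 300.2] 7774 ((229.7476043701172, 295.59454345703125), (79.3759536743164, 135.54132080078125), 56.929325103759766)
two_ring_leaf 0.82 [369.8, 216.8] 937 ((370.4797668457031, 211.912841796875), (56.12010955810547, 26.73994255065918), 17.878698348999023)
{'time_s': 0.4, 'joints': array([-1.21511772e+00,  8.73204584e-02,  1.37092444e+00,  2.15038590e-05,
        1.68361983e+00, -1.03089660e-01]), 'dq': array([ 0.00044047, -0.00029611, -0.00169964,  0.00029272, -0.00041448,
       -0.00157572]), 'joint_efforts': array([-1.02252670e-03, -3.39511085e+01, -3.02112579e+01,  7.16340775e-02,
        2.57161487e-02, -4.70147415e-05]), 'tcp_pos': array([ 0.24354869, -0.49306369,  0.21932598]), 'eef_rot': array([-1.36298333e-04,  9.73806330e-01,  2.27379008e-01, -6.53632586e-06]), 'contact_force': array([-0.03114679,  0.22184231,  0.15046401]), 'wrist_torque': array([-0.00907467, -0.00279733, -0.03671777]), 'grip_force': 0.0, 'opening': 0.9976746054688166}
```

Run:
```python
import cv2
a=cv2.imread("pics/top1.png")[130:370,150:550]; cv2.imwrite("pics/top1c.png",cv2.resize(a,(800,480),interpolation=cv2.INTER_CUBIC))
```

```text
(no output)
```

View pics/top1c.png

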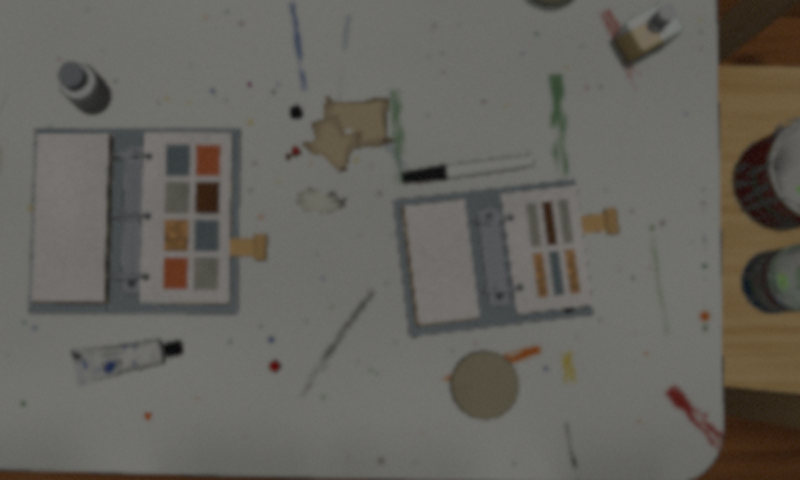

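View pics/scene1.png

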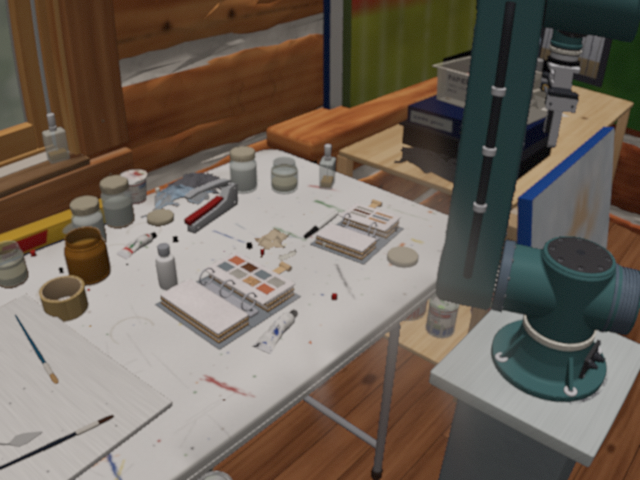

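The top view shows the three-ring book at left: its covers run through crop corners (36,128), (241,128), (239,313) and (29,313). The pull's cylinder is at crop (261,247) and the board faces right.

```bash
cat > h.py <<'E'
import numpy as np,cv2
from scipy.spatial.transform import Rotation as R
def ray(s,uv,z):
    uv=np.array(uv,float).reshape(-1,1,2)
    n=cv2.undistortPoints(uv,s["mtx"],s["dist"])[:,0]
    q=s["rotation"]; M=R.from_quat([q[1],q[2],q[3],q[0]]).as_matrix()
    d=np.c_[n,np.ones(len(n))]@M.T; c=np.array(s["xyz"])
    return c+d*((np.broadcast_to(z,len(n))-c[2])/d[:,2])[:,None]
E
python3 - <<'E'
from h import *
from cell import manip
s=manip.snapshot("top")
p=np.array([[36,128],[241,128],[239,313],[29,313],[261,236],[261,259],[261,247],[268,247],[131,157],[131,216],[131,282]])/2+[150,130]
w=ray(s,p,[.003]*4+[.03]*4+[.04]*3); print(np.round(w,4))
w=ray(s,np.array([[586,212],[612,222],[581,184]])/2+[150,130],.03);print(np.round(w,4))
E
```

```text
[[0.6401 0.3585 0.003 ]
 [0.64   0.1474 0.003 ]
 [0.451  0.1472 0.003 ]
 [0.4504 0.3594 0.003 ]
 [0.5261 0.1237 0.03  ]
 [0.5033 0.1235 0.03  ]
 [0.5151 0.1236 0.03  ]
 [0.5152 0.1167 0.03  ]
 [0.6032 0.2521 0.04  ]
 [0.5446 0.2508 0.04  ]
 [0.4798 0.2493 0.04  ]]
[[ 0.5505 -0.199   0.03  ]
 [ 0.5405 -0.2248  0.03  ]
 [ 0.5786 -0.1946  0.03  ]]
```

The geometry matches the stated sizes: the book's origin is near (0.545, 0.253) with no yaw, and the pull is at (0.515, 0.1235, 0.03). I'll turn the tool so its y lies along world x, then travel.

```bash
python3 -m crank '0 0 -0.354 1 -0.84 0 0.6;0 0 -0.354 1 -0.84 0 0.6;0 0 -0.354 1 -0.84 0 0.6;0 0 -0.354 1 -0.84 0 0.6;0 0 -0.354 1 -0.84 0 0.6;0 0 -0.354 1 -0.84 0 0.6;0 0 -0.354 1 -0.84 0 0.6;0 0 -0.354 1 -0.84 0 0.6;0 0 -0.354 1 -0.84 0 0.6;0 0 -0.354 1 -0.84 0 0.6'
```

```text
time_s: 1.45
tcp_pos: [0.3065, -0.3496, 0.2196]
eef_rot: [0.0, 0.708, 0.707, -0.0]
contact_force: [-0.0, -0.9, -0.5]
opening: 0.603
grip_force: 0.0
```

```bash
for i in 1; do python3 -m crank '0 0 0 1 0.43 0 0.6;0 0 0 1 0.43 0 0.6;0 0 0 1 0.43 0 0.6;0 0 0 1 0.43 0 0.6'; python3 -m crank '0 0 0 1 0.43 0 0.6;0 0 0 1 0.43 0 0.6;0 0 0 1 0.43 0 0.6;0 0 0 1 0.43 0 0.6'; python3 -m crank '0 0 0 1 0.43 0 0.6;0 0 0 1 0.43 0 0.6;0 0 0 1 0.43 0 0.6;0 0 0 1 0.43 0 0.6'; python3 -m crank '0 0 0 0.94 0.45 0.6 0.6;0 0 0 0.94 0.45 0.6 0.6;0 0 0 0.94 0.45 0.6 0.6;0 0 0 0.94 0.45 0.6 0.6;0 0 0 0.94 0.45 0.6 0.6'; done
python3 - <<'E'
from h import *
from cell import manip
s=manip.snapshot("wrist"); cv2.imwrite("pics/w1.png",s["img"][:,:,::-1])
for d in manip.masks_of("wrist","three_ring_tab")[:2]: print(d["confidence"],d["location"])
print(s["xyz"],s["rotation"])
E
```

```text
time_s: 1.85
tcp_pos: [0.3591, -0.2269, 0.2198]
eef_rot: [0.0, 0.706, 0.709, 0.001]
contact_force: [-1.2, -0.5, 0.2]
opening: 0.601
grip_force: 0.0
time_s: 2.25
tcp_pos: [0.4105, -0.1078, 0.2195]
eef_rot: [0.0, 0.706, 0.708, 0.0]
contact_force: [0.3, -0.3, 0.5]
opening: 0.601
grip_force: 0.0
time_s: 2.65
tcp_pos: [0.4622, 0.0114, 0.2191]
eef_rot: [-0.0, 0.706, 0.708, -0.0]
contact_force: [0.1, 0.1, -0.1]
opening: 0.599
grip_force: 0.0
time_s: 3.15
tcp_pos: [0.5152, 0.1213, 0.1466]
eef_rot: [-0.0, 0.707, 0.707, -0.002]
contact_force: [1.1, -0.5, -0.4]
opening: 0.599
grip_force: 0.0
0.97 [360.5, 126.4]
[0.51607327 0.19711294 0.31192563] [ 1.33631084e-01  9.91030686e-01 -4.26814229e-04 -8.55323782e-04]
```

View pics/w1.png

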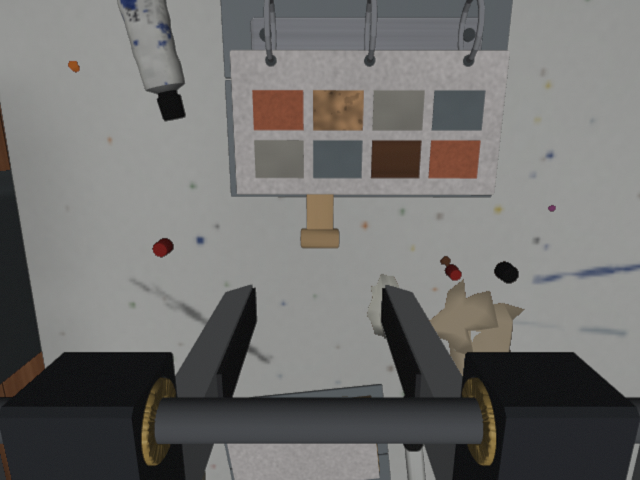

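The wrist view shows the pull's cylinder at (320,238), with ends at columns 301 and 339, and the spine along image columns.

Run:
```python
from h import *
from cell import manip
s=manip.snapshot("wrist")
print(np.round(ray(s,[[301,238],[339,238],[320,238],[232,196],[495,196],[271,60],[370,60],[469,60]],[.03]*3+[.028]*5),4)); print(manip.sense()["tcp_pos"])
```

```text
[[0.5047 0.1242 0.03  ]
 [0.5309 0.1241 0.03  ]
 [0.5178 0.1242 0.03  ]
 [0.4586 0.1531 0.028 ]
 [0.6359 0.1525 0.028 ]
 [0.4876 0.2379 0.028 ]
 [0.5491 0.2377 0.028 ]
 [0.6106 0.2376 0.028 ]]
[0.51589906 0.12116687 0.1489212 ]
```

```bash
python3 -m crank '0 0 0 0.01 0.01 0.5 0.6;0 0 0 0.01 0.01 0.7 0.6;0 0 0 0.01 0.01 0.9 0.6;0 0 0 0.01 0.01 1 0.6;0 0 0 0.01 0.01 1 0.6;0 0 0 0.01 0.01 1 0.6;0 0 0 0.01 0.01 1 0.6' 12
```

```text
time_s: 4.0
tcp_pos: [0.5182, 0.1243, 0.0298]
eef_rot: [0.001, 0.707, 0.707, 0.002]
contact_force: [0.5, -0.2, -0.4]
opening: 0.599
grip_force: 0.0
```

```bash
python3 -m crank '0 0 0 0 0 0.03 0.6;0 0 0 0 0 0.03 0.6;0 0 0 0 0 0.03 0.15;0 0 0 0 0 0.03 0.15;0 0 0 0 0 0.03 0.15;0 0 0 0 0 0.03 0.15;0 0 0 0 0 0.03 0.15;0 0 0 0 0 0.03 0.15;0 0 0 0 0 0.03 0.15' 12
```

```text
time_s: 4.9
tcp_pos: [0.5158, 0.1244, 0.0238]
eef_rot: [-0.001, 0.707, 0.707, -0.001]
contact_force: [-3.0, -0.2, 2.1]
opening: 0.276
grip_force: 12.0
```

Gripped: the opening is 26 mm, which is the length of the pull. Now the arc, part 1 (0–60°), with the tool kept pointing down.

```bash
python3 -m crank '0 0 0 0.004 0 -0.095 0.15;0 0 0 0.016 0 -0.188 0.15;0 0 0 0.065 0 -0.37 0.15;0 0 0 0.145 0 -0.542 0.15;0 0 0 0.253 0 -0.696 0.15;0 0 0 0.387 0 -0.83 0.15;0 0 0 0.46 0 -0.887 0.15;0 0 0 0.542 0 -0.938 0.15;0 0 0 0.542 0 -0.938 0.15'
```

```text
time_s: 5.8
tcp_pos: [0.5159, 0.1902, 0.1379]
eef_rot: [0.0, 0.707, 0.708, -0.0]
contact_force: [-5.9, -2.5, 3.1]
opening: 0.277
grip_force: 12.0
```

```bash
python3 -m crank '0 0 0 0.085 0 -0.043 0.15;0 0 0 0.171 0 -0.08 0.15;0 0 0 0.353 0 -0.129 0.15;0 0 0 0.542 0 -0.145 0.15;0 0 0 0.73 0 -0.129 0.15;0 0 0 0.912 0 -0.08 0.15;0 0 0 0.912 0 -0.08 0.15'
python3 - <<'E'
from cell import manip
import cv2
s=manip.snapshot("scene"); cv2.imwrite("pics/s2.png",cv2.resize(s["img"][120:400,120:480,::-1],(720,560)))
E
```

```text
time_s: 6.5
tcp_pos: [0.5161, 0.3021, 0.1462]
eef_rot: [-0.001, 0.706, 0.708, 0.001]
contact_force: [-2.8, 2.2, 3.5]
opening: 0.276
grip_force: 12.0
```

View pics/s2.png

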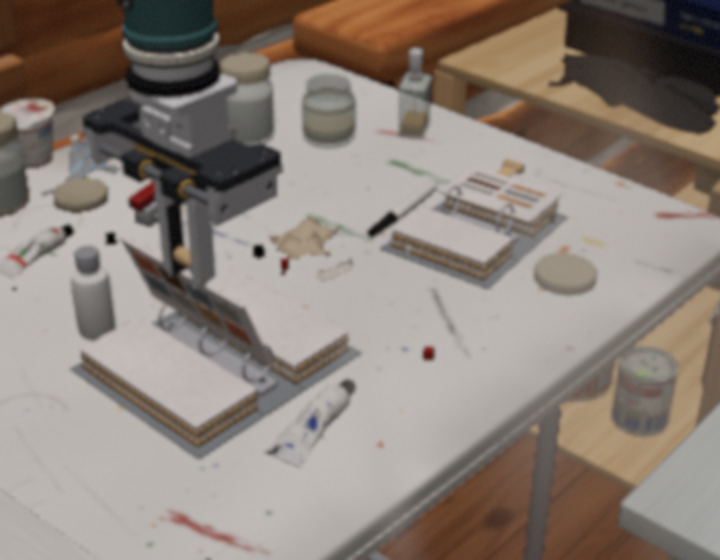

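The picture shows the board held by the pull, past upright and leaning to the goal half. The small book is undisturbed. Now I'll lower it.

```bash
python3 -m crank '0 0 0 0.085 0 0.035 0.15;0 0 0 0.171 0 0.08 0.15;0 0 0 0.326 0 0.188 0.15;0 0 0 0.459 0 0.322 0.15;0 0 0 0.567 0 0.477 0.15;0 0 0 0.647 0 0.648 0.15;0 0 0 0.677 0 0.738 0.15;0 0 0 0.696 0 0.83 0.15;0 0 0 0.708 0 0.924 0.15;0 0 0 0.712 0 0.98 0.15;0 0 0 0.712 0 0.98 0.15;0 0 0 0.712 0 0.98 0.15'
```

```text
time_s: 7.75
tcp_pos: [0.5163, 0.3841, 0.0286]
eef_rot: [-0.0, 0.707, 0.707, -0.0]
contact_force: [-4.8, 2.9, -0.1]
opening: 0.276
grip_force: 12.0
```

```bash
python3 -m crank '0 0 0 0 0 0.02 0.15;0 0 0 0 0 0.035 0.15;0 0 0 0 0 0.035 0.15;0 0 0 0 0 0.035 0.5;0 0 0 0 0 0.035 0.6;0 0 0 0 0 0.035 0.6;0 0 0 0 0 0.035 0.6;0 0 0 0 0 0.035 0.6'
python3 -m crank '0 0 0 0 0 -0.2 0.6;0 0 0 0 0 -0.5 0.6;0 0 0 0 0 -0.8 0.6;0 0 0 0 0 -1 0.6;0 0 0 0 0 -1 0.6;0 0 0 0 0 -1 0.6'
python3 -m crank '0 0 0 0.5 0 -0.5 0.6;0 0 0 0.5 0 -0.5 0.6;0 0 0 0.5 0 -0.5 0.6;0 0 0 0.5 0 -0.5 0.6;0 0 0 0.5 0 -0.5 0.6'
python3 - <<'E'
from cell import manip
import cv2
s=manip.snapshot("scene"); cv2.imwrite("pics/s3.png",cv2.resize(s["img"][120:400,120:480,::-1],(720,560)))
E
```

```text
time_s: 8.55
tcp_pos: [0.5169, 0.384, 0.0244]
eef_rot: [0.0, 0.707, 0.707, 0.0]
contact_force: [1.0, -0.3, -0.6]
opening: 0.598
grip_force: 0.0
time_s: 9.15
tcp_pos: [0.5165, 0.3842, 0.1439]
eef_rot: [0.0, 0.707, 0.707, 0.0]
contact_force: [-1.5, 0.7, -1.0]
opening: 0.6
grip_force: 0.0
time_s: 9.65
tcp_pos: [0.5158, 0.4429, 0.2008]
eef_rot: [-0.0, 0.707, 0.707, -0.003]
contact_force: [-0.1, -0.3, -0.3]
opening: 0.604
grip_force: 0.0
```

View pics/s3.png

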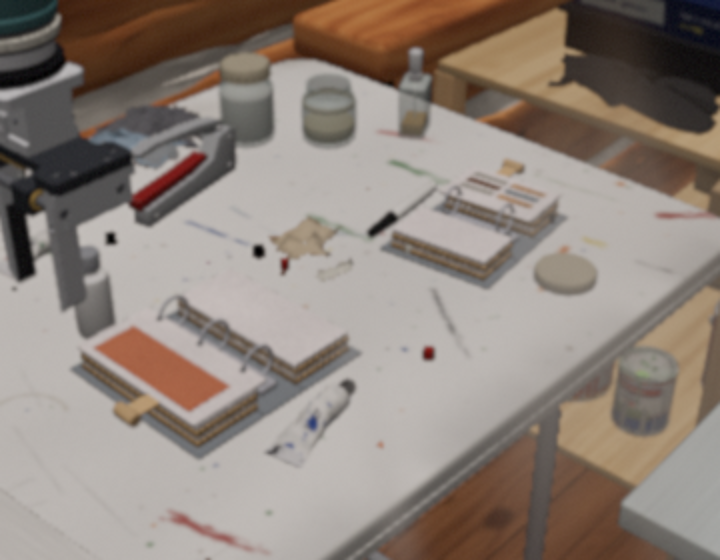

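The picture shows the board flat on the opposite half with its orange face up, and the pull at crop (135,408). The gripper is clear and the small book is unchanged, so I'm handing in.

```bash
python3 -c "
from cell import manip
print(manip.job_done())"
```

```text
the job is handed in; nothing more can be done
None
```

The three-ring book's top board now lies flat on the opposite half with its other face up, the two-ring book was left as it was, and the job was handed in at about 10 s with the gripper clear.

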